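# Dry-fit the tops of two newel posts

### The job

Dry-fit the tops of the two newel posts. On the square post stack the square block, its sides parallel to the post's, then the waisted collar, then the ball finial; on the round post stack the flat disc, then the pointed finial. Everything must end upright and centred on its post, and the mallet and the chisel must be left where they are.

Things in the scene. Friction and masses are not known exactly. Their poses are not given: they have to be found in the camera images.
- square_post_top (a point): stub of a square newel post, 80 x 80 mm, its flat top 50 mm above the bench, on a 110 x 110 x 12 mm plywood board, all fixed to the bench; the point is the centre of the flat top; x and y are parallel to the post's sides, z up
- round_post_top (a point): stub of a round newel post, 80 mm in diameter, its flat top 50 mm above the bench, on a 110 x 110 x 12 mm plywood board, all fixed to the bench; the point is the centre of the flat top; z up
- block_mid (a point): square block, 60 x 60 mm and 22 mm high, flat above and below; x and y are parallel to its sides; the point is on its axis, half-way up; z points up; loose, of plain brown wood
- disc_mid (a point): flat round disc, 60 mm in diameter and 22 mm high, flat above and below; the point is on its axis, half-way up; z points up; loose, of plain brown wood
- collar_mid (a point): waisted round collar (a reel), 46 mm in diameter at its two rims, each 8 mm high, 36 mm at the waist, 34 mm high in all, flat above and below; the point is on its axis, half-way up; z points up; loose, of plain brown wood
- ball_mid (a point): ball finial: a ball 48 mm in diameter on a round foot 38 mm across with a flat underside, a 14 mm button on top, 60 mm high in all, standing on its foot; the point is the centre of the ball, 30 mm above the underside, half-way up; z points up; loose, of plain brown wood
- spire_mid (a point): pointed finial: a straight round drum 40 mm in diameter up to 46 mm, then a cone to a blunt point, 72 mm high in all, flat underside; the point is on its axis, half-way up; z points up; loose, of plain brown wood
- mallet_mid (a point): carver's mallet of dark wood, 92 mm in diameter, 230 mm high, standing on its head with the handle up, to the left of the work; not to be disturbed; the point is half-way up its axis
- chisel_mid (a point): chisel lying flat to the right of the work, 260 mm long, 26 mm high, along its x (blade to +x, handle to -x); not to be disturbed; the point is where the blade meets the handle, 13 mm up
Not all that is in view belongs to the job. What is shaped like the part that bears disc_mid but turquoise is not meant.

How it is judged:
At the end, for the whole second after the job is handed in: Block, collar, ball finial stacked in this order on the square post; disc, pointed finial on the round post: each within 12 mm of the post axis, within 5 mm of its seated height, upright within 0.1 rad, at rest; block sides parallel to the post sides within 0.2 rad (horizontal distance between each of block_mid, collar_mid, ball_mid and square_post_top below 0.012 m and z of block_mid in the frame of square_post_top between 0.006 and 0.016 m and angle between each of block_mid, collar_mid, ball_mid, disc_mid, spire_mid's own z axis and vertical below 0.1 rad and z of collar_mid in the frame of square_post_top between 0.034 and 0.044 m and z of ball_mid in the frame of square_post_top between 0.081 and 0.091 m and horizontal distance between each of disc_mid, spire_mid and round_post_top below 0.012 m and z of disc_mid in the frame of round_post_top between 0.006 and 0.016 m and z of spire_mid in the frame of round_post_top between 0.053 and 0.063 m and (angle between the x axis of block_mid and the x axis of square_post_top, either way round below 0.2 rad or angle between the x axis of block_mid and the y axis of square_post_top, either way round below 0.2 rad) and linear speed of each of block, disc, collar, ball, spire below 0.02 m/s); the robot touches nothing.
It fails at once if the mallet is moved by more than 30 mm (distance of mallet_mid from where it was at the start of the episode above 0.03 m).
It fails at once if the chisel is moved by more than 30 mm (distance of chisel_mid from where it was at the start of the episode above 0.03 m).
It also fails if it takes over 141 s, if anything falls off the work surface, if the arm or the gripper's body presses on something with over 40 N, if the wrist force passes 120 N, or if a joint passes its speed limit or range.

### The arm

A 6-joint arm with a two-finger parallel gripper is mounted at the origin on the work surface. World frame = base frame: x ahead of the robot, y to its left, z up, the work surface at z = 0. Lengths are in m, angles in rad, forces in N, time in s.
With the tool pointing down it reaches from about 0.375 to 0.9 m from the base axis. Payload 3.1 kg.
Tool frame: the origin (TCP) lies on the centre line of the jaws, within the pads' length; the fingertips stand robot.tip_reach ahead of it and the grasp point (between the pads) lies 8 mm behind it (robot.tip_reach is the distance from the TCP to the fingertips, in m); z points along the fingers, y is the line along which they close (so a half turn about z gives the same grasp; the last joint's range is limited). The gripper opens to 87 mm and grips with 3 to 60 N. Pads are 19 mm wide; open, the fingers measure 117 mm over their backs; the gripper's body (75 mm by 190 mm) begins 51 mm behind the grasp point.
Start: joints at [1.016, 0.527, 1.433, -0, 1.181, -0.178], TCP at [0.229, 0.581, 0.234] pointing down, gripper open.
Joint ranges: [-3.08, 3.08], [-0.75, 2.2], [0.22, 2.44], [-1.43, 4.57], [0, 2.65], [-2.85, 2.85]. Speed limits (rad/s): [2.79, 2.79, 3.14, 3.14, 3.14, 3.14].

### API

Orientations are given as a unit quaternion [x, y, z, w].
In Python, from rig import robot gives the robot as it stands.
- The arm moves only by the tool jog_arm, never from a script. Its argument "motion" is one flat list of numbers, 7 for each row, row after row: the shift along the tool's x, y, z scaled (see below), then the turn, a rotation vector about the tool's x, y, z scaled (see below), then the gripper's target within -1 to 1 (shut at 1, half-way at 0, fully open at -1). In form: [x, y, z, rx, ry, rz, hand, x, y, z, rx, ry, rz, hand, ...]. A call has 1 to 12 rows; each row shifts and turns the commanded pose from where the row before left it, along the tool's axes as they then stand; what a row does not reach is not made up. The controller multiplies each number of a shift by 4 cm and each number of a turn by 4 degrees. A row lasts 1/8 s, in which the tool goes at most 62.5 mm and 10.7 degrees, less where a joint would pass 70% of its speed; a pose out of reach is approached as far as the arm can. A call with a number of a shift or a turn outside -1 to 1 is refused whole. A call with a gripper value outside its range is refused whole. The fingers move at their own pace and stop on an object; "grip_force" is the grip in N (left out, the last holds). Time passes only in rows, so rows that do not move let the fingers close. It gives the time, the measured TCP pose, the force, the opening and the grip force at its end, in the units of the state.
- robot.get_obs(): the state, without advancing time (a new reading comes with each control period).
- robot.camera(name): name is "side" or "top" or "wrist"; returns the picture (420x560x3 uint8, blue, green, red); there is no depth.
- robot.calibration(name): a dict with "fx", "fy", "cx", "cy" (pixels), "R" (3x3) and "t" (3): a world point X has camera coordinates R X + t; the wrist camera has in their place "T_tool_cam" (4x4, takes a point from camera to tool coordinates, whose origin is the TCP and whose axes are the flange's). Camera axes: x right, y down, z forward; pixel columns grow to the right and rows downward; lengths in m; the calibration is good to about 2 mm. The wrist camera is an equidistant fisheye: a pixel r from the principal point sees the ray r / f radians off the axis. A picture is of the moment at which its call begins: read the wrist's pose just before it. calibration takes no time and is no camera call.
- robot.hand_in(): hands the job in; it is judged then, once.
The state is a dict: "time": time; "q": joint angles; "joint_velocities": joint speeds; "joint_torque": joint torques, N m; "position": TCP position; "tool_rot": TCP orientation; "ft_force": force on the tool from outside, world axes, zero at the start; "moment": the same for the moment, N m; "grip_width": finger opening in m; "grip_force": force on a finger pad.
Only numpy, scipy, OpenCV 4.12 (cv2) and the standard library are available. Lean on these libraries where they do the work, as an engineer would, in place of code of your own. Each camera call takes 0.05 s, during which the arm holds its last target. There are 200 camera calls.

## Working session

There is one attempt and no reset: what is moved stays moved. The work goes in short steps, Python scripts to look and compute and a tool call to move; the robot and the scene stay as the last step left them, time stands still between calls to the robot, and variables do not carry over. Pictures are saved under pics/ and viewed, at most 14 in all, crops included, and the job is handed in when it is done.

Besides the shell and the picture viewer there is one more tool, called as a command line: name --argument value ..., lists and objects as JSON in quotes. jog_arm: Moves the arm, as the interface text tells. Shifts and turns lie within -1 to 1; 1 stands for 4 cm of shift or 4 degrees of turn. Its arguments: {"type":"object","properties":{"motion":{"type":"array","items":{"type":"number"}},"grip_force":{"type":"number"}},"required":["motion"]}

```bash
mkdir -p pics; ls; python3 - <<'E'
from rig import robot
import cv2
o=robot.get_obs();print(o, robot.tip_reach)
for n in("top","side","wrist"):
    cv2.imwrite(f"pics/{n}0.png",robot.camera(n)); print(n,robot.calibration(n))
E
```

```text
pics
{'time': 0.0, 'q': array([ 1.01647974e+00,  5.28454286e-01,  1.43391712e+00, -1.10611526e-05,
        1.18133781e+00, -1.78508984e-01]), 'joint_velocities': array([ 0.00166109, -0.00029956,  0.00085453,  0.00123362, -0.001348  ,
       -0.00032559]), 'joint_torque': array([-1.07306008e-03, -4.40047145e+01, -1.76589471e+01,  6.32453710e-02,
        5.82765753e-02, -1.64640619e-04]), 'position': array([0.22899543, 0.58078381, 0.23257417]), 'tool_rot': array([ 1.86797831e-01,  9.82397807e-01, -9.89859055e-04, -3.74372683e-04]), 'ft_force': array([-0.13085359,  0.52751435,  0.0257633 ]), 'moment': array([ 0.00068755,  0.04327005, -0.03568752]), 'grip_force': 0.0, 'grip_width': 0.08709960305776585} 0.011
top {'fx': 394.5299053908958, 'fy': 394.5299053908958, 'cx': 284.4786842360295, 'cy': 211.9590569727152, 'R': array([[-0.02644613, -0.99959804, -0.01021575],
       [-0.98427953,  0.02782332, -0.17441238],
       [ 0.17462651,  0.00544262, -0.9846197 ]]), 't': array([0.01061849, 0.52066125, 1.0401676 ])}
side {'fx': 467.3061103161065, 'fy': 467.3061103161065, 'cx': 281.73972039493515, 'cy': 203.59262965907385, 'R': array([[-0.94458962, -0.32783499, -0.01657327],
       [-0.23700977,  0.7160859 , -0.65654196],
       [ 0.22710531, -0.61623469, -0.75410741]]), 't': array([0.50217107, 0.18058604, 1.53693151])}
wrist {'fx': 325.19226210127806, 'fy': 325.19226210127806, 'cx': 278.6021644869878, 'cy': 212.9107266044, 'T_tool_cam': array([[-4.48456922e-05, -9.64801047e-01, -2.62980870e-01,
         7.29817818e-02],
       [ 9.99999342e-01,  2.58286529e-04, -1.11810709e-03,
        -9.50467165e-05],
       [ 1.14667531e-03, -2.62980747e-01,  9.64800400e-01,
        -1.50659685e-01],
       [ 0.00000000e+00,  0.00000000e+00,  0.00000000e+00,
         1.00000000e+00]])}
```

View pics/top0.png

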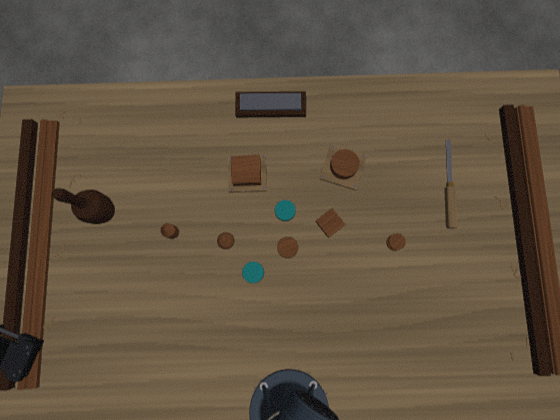

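View pics/side0.png

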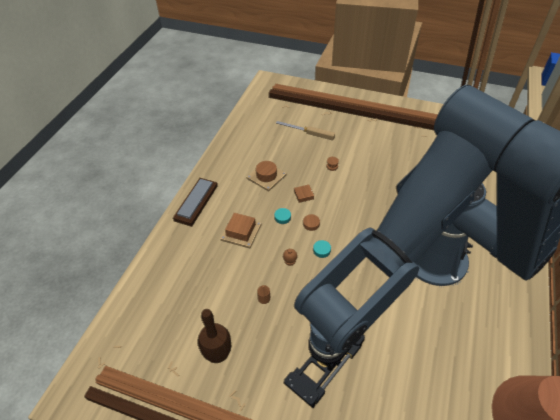

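The top view shows the square post near (246,170), the round post (344,163), the block (331,222), the brown disc (288,247), small parts at (170,230), (226,240) and (397,242), the mallet (93,206) and the chisel (450,190). I'll enlarge it.

```bash
python3 - <<'E'
import cv2
im=cv2.imread("pics/top0.png"); s=cv2.imread("pics/side0.png")
f=lambda a:cv2.convertScaleAbs(a,alpha=1.6)
cv2.imwrite("pics/c1.png",f(cv2.resize(im[140:290,220:420],None,fx=4,fy=4,interpolation=cv2.INTER_CUBIC)))
a=cv2.resize(im[210:260,150:250],None,fx=4,fy=4,interpolation=cv2.INTER_CUBIC)
b=cv2.resize(s[140:310,215:355],None,fx=2.8,fy=2.8,interpolation=cv2.INTER_CUBIC)
import numpy as np
o=np.zeros((480,800,3),np.uint8);o[:200,:400]=a;o[:b.shape[0],400:400+b.shape[1]]=b[:480,:400]
cv2.imwrite("pics/c2.png",f(o))
E
```

```text
(no output)
```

View pics/c1.png

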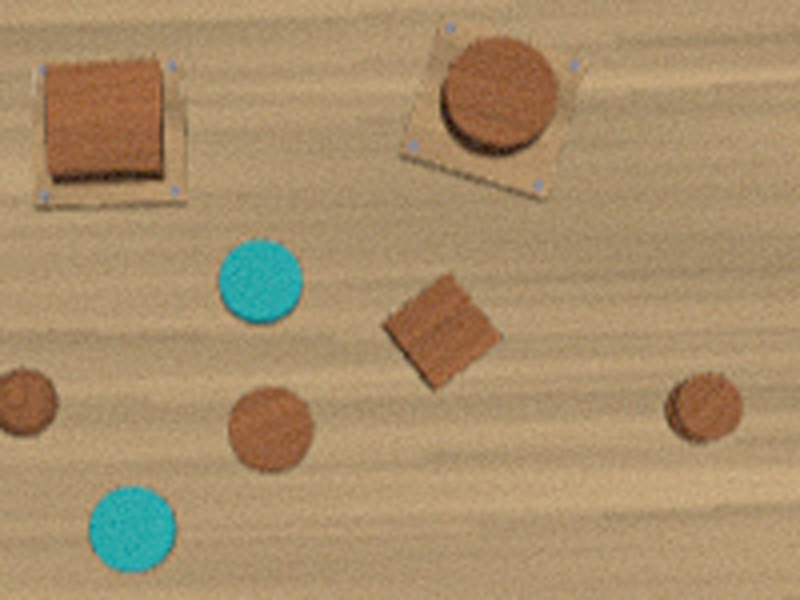

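View pics/c2.png

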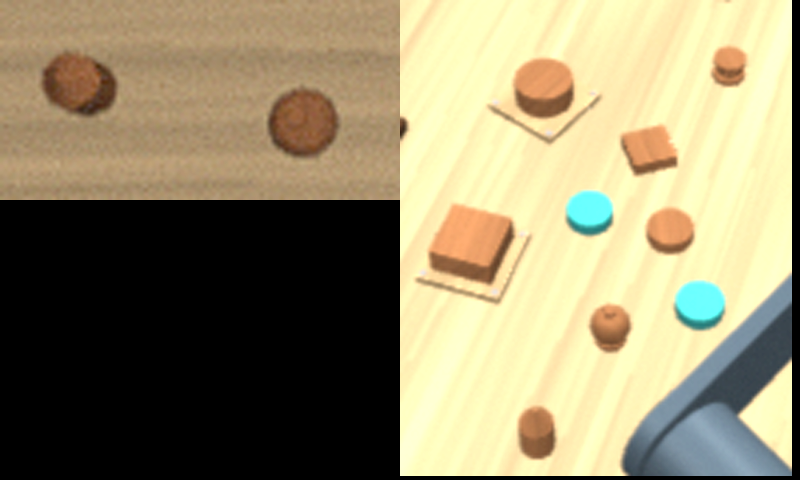

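Square post top corners in the crop are about (45,66), (160,60), (163,172), (50,178), and the round post top centre is (500,93). The block corners are (450,273), (503,336), (436,389), (384,325). The brown disc is at (271,429), the collar top at (709,406) and the ball in c2 at (303,122). The spire's rim in c2 is at about (73,82).

```bash
cat > h.py <<'E'
import numpy as np, cv2
from rig import robot
from scipy.spatial.transform import Rotation as Rn
def ray(n,u,v,z,o=None):
    c=robot.calibration(n); a=np.array([(u-c['cx'])/c['fx'],(v-c['cy'])/c['fy']])
    if n=='wrist':
        r=np.hypot(*a); d=np.array([*(a/r*np.sin(r)),np.cos(r)]); T=c['T_tool_cam']
        R=Rn.from_quat(o['tool_rot']).as_matrix(); d=R@T[:3,:3]@d; C=R@T[:3,3]+o['position']
    else: C=-c['R'].T@c['t']; d=c['R'].T@np.array([*a,1])
    return C+d*(z-C[2])/d[2]
def proj(X,o):   # wrist
    c=robot.calibration('wrist');T=c['T_tool_cam'];R=Rn.from_quat(o['tool_rot']).as_matrix()
    p=T[:3,:3].T@(R.T@(np.array(X)-o['position'])-T[:3,3]); r=np.hypot(p[0],p[1]);t=np.arctan2(r,p[2])
    return c['cx']+c['fx']*t*p[0]/r, c['cy']+c['fx']*t*p[1]/r
def go(x,y,z,yaw=0):
    "total tool-frame shift (units) & turn; yaw deg = jaw line rotated from world y, standard x=-X,y=+Y"
    o=robot.get_obs(); R=Rn.from_quat(o['tool_rot'])
    S=Rn.from_euler('z',yaw,degrees=True)*Rn.from_matrix(np.diag([-1.,1,-1]))
    print('turn deg (tool)',np.round((R.inv()*S).as_rotvec(degrees=True),2),'/4',np.round((R.inv()*S).as_rotvec(degrees=True)/4,2))
    d=np.array([x,y,z])-o['position']
    print('shift units now-frame',np.round(R.inv().apply(d)/.04,3),'target-frame',np.round(S.inv().apply(d)/.04,3))
def snap(name,o=None):
    o=robot.get_obs(); im=robot.camera('wrist'); cv2.imwrite(name,cv2.convertScaleAbs(im,alpha=1.5)); return o
E
python3 - <<'E'
from h import *
def c1(p): return (p[0]/4+219.6+.02,p[1]/4+139.6)
def c2(p): return (p[0]/4+149.6,p[1]/4+209.6)
P=lambda n,p,z:print(n,np.round(ray('top',*p,z),4))
for q in[(45,66),(160,60),(163,172),(50,178)]:P('sq',c1(q),.05)
P('sqc',c1((104.5,119)),.05);P('round',c1((500,93)),.05)
for q in[(450,273),(503,336),(436,389),(384,325)]:P('blk',c1(q),.022)
P('blkc',c1((443,331)),.022);P('disc',c1((271,429)),.022);P('collar',c1((709,406)),.034);P('ball',c2((303,122)),.03);P('spire',c2((73,82)),.046)
P('mallet',(93,207),.04);P('turq',c1((261,281)),.022);P('turq2',c1((133,528)),.022)
go(.42,.35,.25,0)
E
```

```text
sq [0.684  0.1431 0.05  ]
sq [0.686 0.062 0.05 ]
sq [0.6048 0.0612 0.05  ]
sq [0.6028 0.1398 0.05  ]
sqc [0.6441 0.1015 0.05  ]
round [ 0.6548 -0.1756  0.05  ]
blk [ 0.5329 -0.1379  0.022 ]
blk [ 0.4871 -0.1727  0.022 ]
blk [ 0.4513 -0.1243  0.022 ]
blk [ 0.4972 -0.09    0.022 ]
blkc [ 0.4918 -0.131   0.022 ]
disc [ 0.4266 -0.0089  0.022 ]
collar [ 0.4331 -0.3092  0.034 ]
ball [0.4493 0.1618 0.03  ]
spire [0.4793 0.317  0.046 ]
mallet [0.5509 0.5297 0.04  ]
turq [ 0.531  -0.0048  0.022 ]
turq2 [0.3614 0.0876 0.022 ]
turn deg (tool) [ -0.09  -0.04 -21.53] /4 [-0.02 -0.01 -5.38]
shift units now-frame [-6.559 -3.619 -0.427] target-frame [-4.774 -5.773 -0.431]
```

The measured sizes check out: post sides are 80 ± 1 mm and block sides about 59 mm at roughly 37°. I'll take the block with the jaws at yaw −53°, then turn to −89° for the post.

jog_arm --motion '[0, 0, 0, 0, 0, 0.99, -1, 0, 0, 0, 0, 0, 0.99, -1, 0, 0, 0, 0, 0, 0.99, -1, 0, 0, 0, 0, 0, 0.99, -1, 0, 0, 0, 0, 0, 0.99, -1, 0, 0, 0, 0, 0, 0.99, -1, 0, 0, 0, 0, 0, 0.99, -1, 0, 0, 0, 0, 0, 0.99, -1, -1, -0.3, 0.1, 0, 0, 0, -1, -1, -0.3, 0.1, 0, 0, 0, -1, -1, -0.3, 0.1, 0, 0, 0, -1, -1, -0.3, 0.1, 0, 0, 0, -1]' --grip_force 20

```text
time: 1.65
position: [0.2869, 0.4232, 0.2173]
tool_rot: [0.448, 0.894, -0.0, 0.0]
ft_force: [0.6, -0.3, 0.4]
grip_width: 0.0873
grip_force: 0.0
```

jog_arm --motion '[-1, -0.3, 0.1, 0, 0, 0, -1, -1, -0.3, 0.1, 0, 0, 0, -1, -1, -0.3, 0.1, 0, 0, 0, -1, -1, -0.3, 0.1, 0, 0, 0, -1, -1, -0.3, 0.1, 0, 0, 0, -1, -1, -0.3, 0.1, 0, 0, 0, -1, -1, -0.3, 0.1, 0, 0, 0, -1, -1, -0.3, 0.1, 0, 0, 0, -1, -1, -0.3, 0.1, 0, 0, 0, -1, -1, -0.3, 0.1, 0, 0, 0, -1, -1, -0.3, 0.1, 0, 0, 0, -1, -1, -0.3, 0.1, 0, 0, 0, -1]'

```text
time: 3.15
position: [0.4592, -0.0475, 0.1694]
tool_rot: [0.448, 0.894, 0.0, -0.0]
ft_force: [1.4, 0.6, -0.6]
grip_width: 0.0867
grip_force: 0.0
```

jog_arm --motion '[-0.6, -0.15, 0.12, 0, 0, 0, -1, -0.6, -0.15, 0.12, 0, 0, 0, -1, -0.5, -0.15, 0.12, 0, 0, 0, -1, -0.5, -0.15, 0.12, 0, 0, 0, -1, 0, 0, 0, 0, 0, 0, -1]'

```text
time: 3.78
position: [0.493, -0.1323, 0.15]
tool_rot: [0.449, 0.894, -0.0, 0.0]
ft_force: [-0.3, 0.3, -0.3]
grip_width: 0.087
grip_force: 0.0
```

```bash
python3 - <<'E'
from h import *
o=snap('pics/w1.png');print(o['time'],o['position'],o['ft_force']);go(.4918,-.131,.015,-53.2)
print(proj((.4918,-.131,.022),o))
E
```

```text
3.775 [ 0.49297093 -0.13228288  0.14999568] [-0.25600983  0.30255867 -0.25649764]
turn deg (tool) [-0.01 -0.06 -0.07] /4 [-0.   -0.02 -0.02]
shift units now-frame [ 0.006 -0.004  3.377] target-frame [ 0.009 -0.005  3.376]
(np.float64(279.4838114195133), np.float64(207.2932034495602))
```

View pics/w1.png

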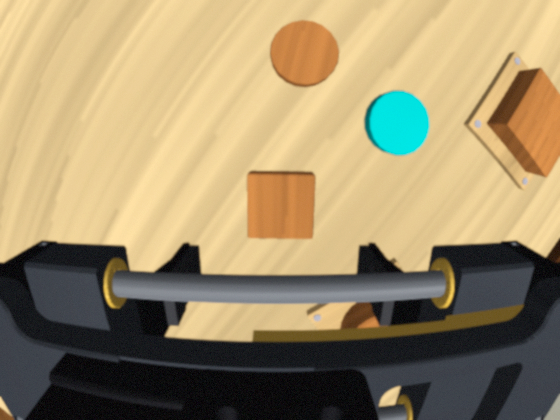

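The block is square to the jaws, its top face centred at (280.7,205) against a predicted (279.5,207.3). That is about 2 mm off.

jog_arm --motion '[0.05, 0.02, 0.85, 0, 0, 0, -1, 0, 0, 0.85, 0, 0, 0, -1, 0, 0, 0.85, 0, 0, 0, -1, 0, 0, 0.6, 0, 0, 0, -1, 0, 0, 0.23, 0, 0, 0, -1, 0, 0, 0, 0, 0, 0, 1, 0, 0, 0, 0, 0, 0, 1, 0, 0, 0, 0, 0, 0, 1, 0, 0, 0, 0, 0, 0, 1, 0, 0, 0, 0, 0, 0, 1]'

```text
time: 5.08
position: [0.4922, -0.1291, 0.016]
tool_rot: [0.448, 0.894, 0.0, 0.001]
ft_force: [-0.5, -0.4, 6.7]
grip_width: 0.0598
grip_force: 20.0
```

jog_arm --motion '[0, 0, -0.85, 0, 0, 0, 1, 0, 0, -0.85, 0, 0, 0, 1, 0, 0, -0.85, 0, 0, 0, 1, 0, 0, -0.85, 0, 0, 0.9, 1, 0, 0, 0, 0, 0, 1, 1, 0, 0, 0, 0, 0, 1, 1, 0, 0, 0, 0, 0, 1, 1, 0, 0, 0, 0, 0, 1, 1, 0, 0, 0, 0, 0, 1, 1, 0, 0, 0, 0, 0, 1, 1, 0, 0, 0, 0, 0, 1, 1, 0, 0, 0, 0, 0, 1, 1]'

```text
time: 6.58
position: [0.4913, -0.1288, 0.151]
tool_rot: [0.701, 0.714, -0.0, -0.0]
ft_force: [0.4, -0.0, -1.1]
grip_width: 0.0598
grip_force: 19.9
```

```bash
python3 - <<'E'
from h import *
go(.6441,.1015,.15,-89)
E
```

```text
turn deg (tool) [-0.04 -0.02  0.06] /4 [-0.01 -0.    0.01]
shift units now-frame [5.685 3.924 0.023] target-frame [5.689 3.919 0.024]
```

jog_arm --motion '[0.7, 0.78, 0, 0, 0, 0, 1, 0.7, 0.78, 0, 0, 0, 0, 1, 0.7, 0.78, 0, 0, 0, 0, 1, 0.6, 0.78, 0, 0, 0, 0, 1, 0.5, 0.8, 0, 0, 0, 0, 1, 0, 0, 0, 0, 0, 0, 1]'

```text
time: 7.32
position: [0.6477, 0.0039, 0.1508]
tool_rot: [0.699, 0.715, 0.001, 0.001]
ft_force: [-0.6, -1.2, 0.2]
grip_width: 0.0597
grip_force: 20.0
```

```bash
python3 - <<'E'
from h import *
o=snap('pics/w2.png');print(o['position']);go(.6441,.1015,.066,-89)
print(proj((.6441,.1015,.05),o),[np.round(proj((x,y,.05),o)) for x,y in[(.684,.1415),(.684,.0615),(.604,.0615),(.604,.1415)]])
E
```

```text
[0.64769613 0.00387231 0.15083764]
turn deg (tool) [-0.06  0.01  0.29] /4 [-0.01  0.    0.07]
shift units now-frame [2.462 0.013 2.113] target-frame [ 2.461e+00 -2.000e-03  2.113e+00]
(np.float64(278.2321868551851), np.float64(93.15744792962943)) [array([331.,  46.]), array([328., 146.]), array([225., 144.]), array([227.,  43.])]
```

View pics/w2.png

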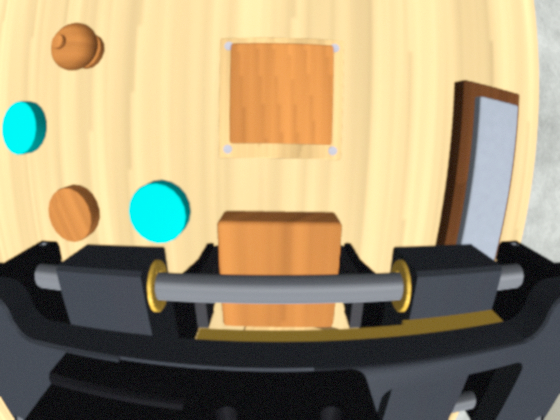

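The post's top spans (230..333, 43..144), so its centre is (281.5,93.5) against a predicted (278.2,93.2). I'll add 2 mm in +X.

jog_arm --motion '[0.85, 0.02, 0, 0, 0, 0, 1, 0.85, 0.02, 0, 0, 0, 0, 1, 0.76, 0.01, 0, 0, 0, 0, 1, 0, 0, 0.7, 0, 0, 0, 1, 0, 0, 0.7, 0, 0, 0, 1, 0, 0, 0.5, 0, 0, 0, 1, 0, 0, 0.17, 0, 0, 0, 1, 0, 0, 0, 0, 0, 0, 1]'

```text
time: 8.38
position: [0.6457, 0.1003, 0.0682]
tool_rot: [0.7, 0.714, -0.0, -0.0]
ft_force: [0.6, 0.5, -0.0]
grip_width: 0.0599
grip_force: 20.0
```

jog_arm --motion '[0, 0, 0.04, 0, 0, 0, 1, 0, 0, 0, 0, 0, 0, 1, 0, 0, 0, 0, 0, 0, -0.5, 0, 0, 0, 0, 0, 0, -1, 0, 0, 0, 0, 0, 0, -1, 0, 0, 0, 0, 0, 0, -1, 0, 0, -0.7, 0, 0, 0, -1, 0, 0, -0.8, 0, 0, 0, -1, 0, 0, -0.8, 0, 0, 0, -1]'

```text
time: 9.5
position: [0.6457, 0.1007, 0.1595]
tool_rot: [0.7, 0.714, -0.0, -0.0]
ft_force: [0.3, -1.1, 0.2]
grip_width: 0.087
grip_force: 0.0
```

```bash
python3 - <<'E'
from h import *
o=robot.get_obs();print(o['position'],o['grip_width']);go(.4275,-.0089,.15,-89)
print(np.round(proj((.6457,.1015,.072),o)))
E
```

```text
[0.64565936 0.10073995 0.1594672 ] 0.0869602231187249
turn deg (tool) [-0.03 -0.    0.19] /4 [-0.01 -0.    0.05]
shift units now-frame [-2.627 -5.51   0.239] target-frame [-2.645 -5.501  0.237]
[280. 221.]
```

jog_arm --motion '[-0.44, -0.92, 0.04, 0, 0, 0.05, -1, -0.44, -0.92, 0.04, 0, 0, 0, -1, -0.44, -0.92, 0.04, 0, 0, 0, -1, -0.44, -0.92, 0.04, 0, 0, 0, -1, -0.44, -0.92, 0.04, 0, 0, 0, -1, -0.44, -0.9, 0.04, 0, 0, 0, -1, 0, 0, 0, 0, 0, 0, -1]'

```text
time: 10.38
position: [0.4246, -0.0089, 0.1491]
tool_rot: [0.702, 0.712, -0.001, -0.002]
ft_force: [-0.4, -0.2, 0.8]
grip_width: 0.0869
grip_force: 0.0
```

```bash
python3 - <<'E'
from h import *
o=snap('pics/w3.png');print(o['position']);go(.4275,-.0089,.016,-89)
p=proj((.4266,-.0089,.022),o);print(p)
im=cv2.cvtColor(cv2.imread('pics/w3.png'),cv2.COLOR_BGR2HSV);m=((im[...,1]>125)&(im[...,0]<20)).astype(np.uint8)
n,l,s,c=cv2.connectedComponentsWithStats(m)
for i in range(1,n):
    if s[i,4]>300:print(s[i],c[i])
E
```

```text
[ 0.4246374  -0.00888137  0.14905964]
turn deg (tool) [ 0.01 -0.   -0.11] /4 [ 0.   -0.   -0.03]
shift units now-frame [0.004 0.004 3.335] target-frame [0.005 0.005 3.335]
(np.float64(282.75128967463615), np.float64(208.89992379704876))
[ 285    0   56   43 1966] [312.57731434  18.29298067]
[ 468   56   88   94 6993] [510.84956385 104.06635207]
[ 251  173   66   66 3397] [283.24727701 205.68324993]
```

View pics/w3.png

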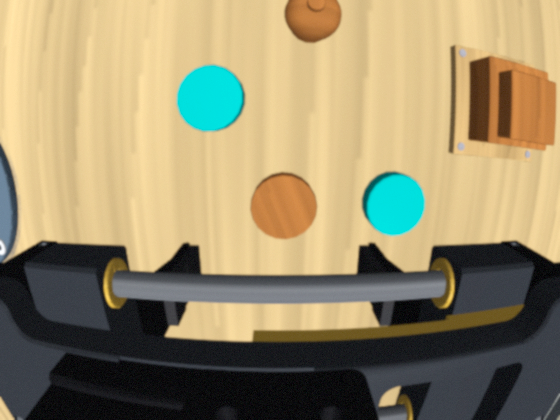

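The disc is at (283.2,205.7), predicted (282.8,208.9). The block sits squarely on its post on the right.

jog_arm --motion '[0.04, 0, 0.85, 0, 0, 0, -1, 0, 0, 0.85, 0, 0, 0, -1, 0, 0, 0.85, 0, 0, 0, -1, 0, 0, 0.55, 0, 0, 0, -1, 0, 0, 0.23, 0, 0, 0, -1, 0, 0, 0, 0, 0, 0, 1, 0, 0, 0, 0, 0, 0, 1, 0, 0, 0, 0, 0, 0, 1, 0, 0, 0, 0, 0, 0, 1, 0, 0, -0.85, 0, 0, 0, 1, 0, 0, -0.85, 0, 0, 0, 1, 0, 0, -0.85, 0, 0, 0, 1]'

```text
time: 11.92
position: [0.4274, -0.0071, 0.1192]
tool_rot: [0.701, 0.713, -0.0, -0.0]
ft_force: [1.5, -0.3, -0.6]
grip_width: 0.0596
grip_force: 20.0
```

```bash
python3 - <<'E'
from h import *
o=robot.get_obs();print(o['position'],o['grip_width'],o['grip_force']);go(.6548,-.2556,.15,-89)
E
```

```text
[ 0.42741966 -0.00714356  0.11915476] 0.0595905075514809 19.999794415198267
turn deg (tool) [-0.01 -0.   -0.02] /4 [-0.   -0.   -0.01]
shift units now-frame [-6.307  5.578 -0.772] target-frame [-6.31   5.575 -0.771]
```

jog_arm --motion '[-0.9, 0.8, -0.11, 0, 0, 0, 1, -0.9, 0.8, -0.11, 0, 0, 0, 1, -0.9, 0.8, -0.11, 0, 0, 0, 1, -0.9, 0.8, -0.11, 0, 0, 0, 1, -0.9, 0.8, -0.11, 0, 0, 0, 1, -0.9, 0.8, -0.11, 0, 0, 0, 1, -0.9, 0.8, -0.11, 0, 0, 0, 1, 0, 0, 0, 0, 0, 0, 1]'

```text
time: 12.92
position: [0.6582, -0.2588, 0.1493]
tool_rot: [0.702, 0.712, 0.0, 0.002]
ft_force: [0.4, -0.2, -0.1]
grip_width: 0.0594
grip_force: 20.0
```

```bash
python3 - <<'E'
from h import *
o=snap('pics/w4.png');print(o['position']);go(.6548,-.1756,.066,-89)
print(proj((.6548,-.1756,.05),o))
E
```

```text
[ 0.65819736 -0.2587688   0.14927692]
turn deg (tool) [ 0.01 -0.   -0.1 ] /4 [ 0.   -0.   -0.02]
shift units now-frame [ 2.020e+00 -2.000e-03  2.062e+00] target-frame [2.020e+00 1.000e-03 2.062e+00]
(np.float64(276.84018157224835), np.float64(111.29814233270552))
```

View pics/w4.png

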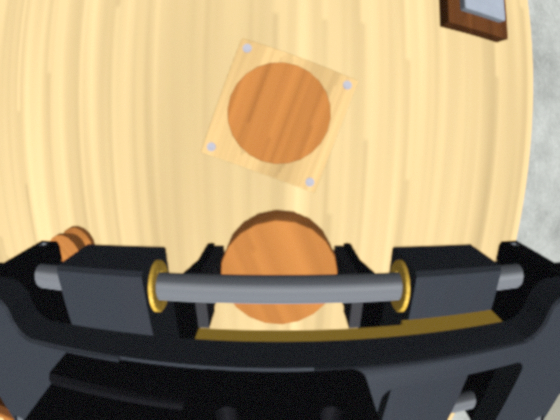

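The round post top is centred at (279,113), within 2 px of prediction. I'll place the disc.

jog_arm --motion '[0.8, 0.01, 0, 0, 0, 0, 1, 0.7, 0.01, 0, 0, 0, 0, 1, 0.5, 0, 0, 0, 0, 0, 1, 0, 0, 0.7, 0, 0, 0, 1, 0, 0, 0.7, 0, 0, 0, 1, 0, 0, 0.5, 0, 0, 0, 1, 0, 0, 0.12, 0, 0, 0, 1, 0, 0, 0, 0, 0, 0, 1, 0, 0, 0, 0, 0, 0, 1]'

```text
time: 14.1
position: [0.6563, -0.1757, 0.0689]
tool_rot: [0.701, 0.713, 0.0, 0.001]
ft_force: [-0.1, -0.2, -0.1]
grip_width: 0.0595
grip_force: 20.0
```

jog_arm --motion '[0, 0, 0.06, 0, 0, 0, 1, 0, 0, 0, 0, 0, 0, 1, 0, 0, 0, 0, 0, 0, -0.5, 0, 0, 0, 0, 0, 0, -1, 0, 0, 0, 0, 0, 0, -1, 0, 0, 0, 0, 0, 0, -1, 0, 0, -0.7, 0, 0, 0, -1, 0, 0, -0.8, 0, 0, 0, -1, 0, 0, -0.8, 0, 0, 0, -1, 0, 0, 0, 0, 0, 0, -1]'

```text
time: 15.35
position: [0.6574, -0.1761, 0.1606]
tool_rot: [0.701, 0.713, 0.001, 0.003]
ft_force: [-0.3, -0.1, 0.2]
grip_width: 0.0872
grip_force: 0.0
```

```bash
python3 - <<'E'
from h import *
o=robot.get_obs();print(o['position'],o['grip_width']);go(.4331,-.3092,.15,-89)
E
```

```text
[ 0.65740775 -0.17605314  0.16064297] 0.08716052631522894
turn deg (tool) [ 0.34  0.16 -0.01] /4 [ 0.09  0.04 -0.  ]
shift units now-frame [-3.23  -5.666  0.241] target-frame [-3.23  -5.665  0.266]
```

jog_arm --motion '[-0.54, -0.945, 0.04, 0, 0, 0, -1, -0.54, -0.945, 0.04, 0, 0, 0, -1, -0.54, -0.945, 0.04, 0, 0, 0, -1, -0.54, -0.945, 0.04, 0, 0, 0, -1, -0.54, -0.945, 0.04, 0, 0, 0, -1, -0.53, -0.94, 0.04, 0, 0, 0, -1, 0, 0, 0, 0, 0, 0, -1, 0, 0, 0, 0, 0, 0, -1]'

```text
time: 16.35
position: [0.4312, -0.3081, 0.1473]
tool_rot: [0.701, 0.713, 0.0, -0.0]
ft_force: [1.3, -0.8, -0.2]
grip_width: 0.0872
grip_force: 0.0
```

```bash
cat >> h.py <<'E'
def blobs(f):
    im=cv2.cvtColor(cv2.imread(f),cv2.COLOR_BGR2HSV);m=((im[...,1]>125)&(im[...,0]<20)).astype(np.uint8)
    n,l,s,c=cv2.connectedComponentsWithStats(m)
    for i in range(1,n):
        if s[i,4]>300:print(s[i],c[i])
E
python3 - <<'E'
from h import *
o=snap('pics/w5.png');print(o['position']);go(.4331,-.3092,.017,-89)
print('top',proj((.4331,-.3092,.034),o),'bot',proj((.4331,-.3092,0),o),proj((.4331,-.2862,.034),o));blobs('pics/w5.png')
E
```

```text
[ 0.4312078  -0.30808876  0.14732925]
turn deg (tool) [ 0.   -0.03  0.01] /4 [ 0.   -0.01  0.  ]
shift units now-frame [-0.034  0.034  3.262] target-frame [-0.032  0.035  3.262]
top (np.float64(282.32675562026037), np.float64(214.2506409631565)) bot (np.float64(281.9596766594325), np.float64(204.6266685484961)) (np.float64(282.8620305817131), np.float64(187.40999242882333))
[ 473   44   85   83 5586] [514.71231651  85.63533835]
[ 256  182   53   58 2378] [281.57695542 210.70016821]
```

View pics/w5.png

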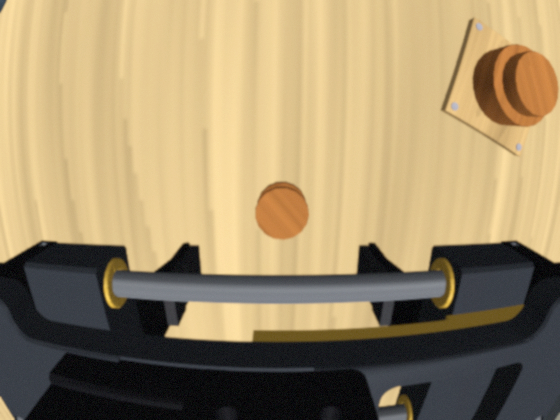

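The collar top is centred at about (282,213), matching the prediction. The disc sits centred on the round post.

jog_arm --motion '[-0.02, 0.02, 0.85, 0, 0, 0, -1, 0, 0, 0.85, 0, 0, 0, -1, 0, 0, 0.85, 0, 0, 0, -1, 0, 0, 0.5, 0, 0, 0, -1, 0, 0, 0.2, 0, 0, 0, -1, 0, 0, 0, 0, 0, 0, 1, 0, 0, 0, 0, 0, 0, 1, 0, 0, 0, 0, 0, 0, 1, 0, 0, 0, 0, 0, 0, 1, 0, 0, 0, 0, 0, 0, 1, 0, 0, 0, 0, 0, 0, 1]'

```text
time: 17.77
position: [0.4321, -0.3094, 0.0183]
tool_rot: [0.701, 0.713, 0.0, 0.0]
ft_force: [0.2, -0.2, 3.0]
grip_width: 0.0446
grip_force: 20.0
```

jog_arm --motion '[0, 0, -0.85, 0, 0, 0, 1, 0, 0, -0.85, 0, 0, 0, 1, 0, 0, -0.85, 0, 0, 0, 1, 0, 0, -0.85, 0, 0, 0, 1, 0, 0, 0, 0, 0, 0, 1, 0, 0, 0, 0, 0, 0, 1]'

```text
time: 18.52
position: [0.4314, -0.3086, 0.1533]
tool_rot: [0.701, 0.713, 0.0, -0.001]
ft_force: [-0.2, 0.7, -0.8]
grip_width: 0.0445
grip_force: 20.0
```

```bash
python3 - <<'E'
from h import *
go(.6450,.0115,.16,-89)
E
```

```text
turn deg (tool) [-0.06 -0.06 -0.02] /4 [-0.01 -0.02 -0.  ]
shift units now-frame [ 7.91   5.477 -0.164] target-frame [ 7.908  5.479 -0.167]
```

jog_arm --motion '[0.88, 0.61, -0.02, 0, 0, 0, 1, 0.88, 0.61, -0.02, 0, 0, 0, 1, 0.88, 0.61, -0.02, 0, 0, 0, 1, 0.88, 0.61, -0.02, 0, 0, 0, 1, 0.88, 0.61, -0.02, 0, 0, 0, 1, 0.88, 0.61, -0.02, 0, 0, 0, 1, 0.88, 0.61, -0.02, 0, 0, 0, 1, 0.88, 0.61, -0.02, 0, 0, 0, 1, 0.87, 0.6, 0, 0, 0, 0, 1, 0, 0, 0, 0, 0, 0, 1, 0, 0, 0, 0, 0, 0, 1]'

```text
time: 19.9
position: [0.6442, 0.0109, 0.1584]
tool_rot: [0.701, 0.713, -0.001, -0.001]
ft_force: [0.4, 0.4, -1.0]
grip_width: 0.0446
grip_force: 20.0
```

```bash
python3 - <<'E'
from h import *
o=snap('pics/w6.png');print(o['position']);go(.6450,.1012,.0903,-89)
print('blk',proj((.6450,.1012,.072),o),'post',proj((.6450,.1012,.05),o))
E
```

```text
[0.64422262 0.01093426 0.15844358]
turn deg (tool) [-0.2  -0.01 -0.04] /4 [-0.05 -0.   -0.01]
shift units now-frame [2.27  0.062 1.714] target-frame [2.27  0.058 1.714]
blk (np.float64(284.1017733096082), np.float64(101.33374043707217)) post (np.float64(283.7653001164023), np.float64(103.42444162770222))
```

View pics/w6.png

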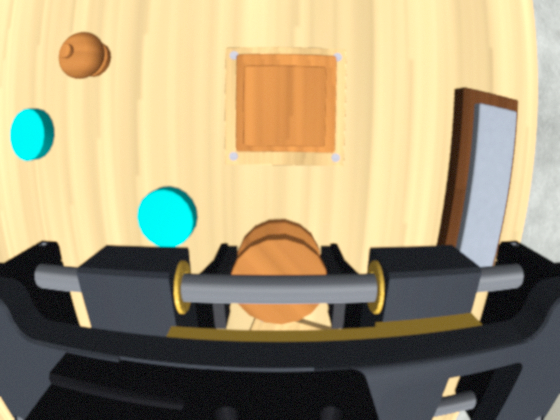

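The block's top (244..328, 66..149) sits a few mm toward −Y on the post (236..337, 55..153), within tolerance. I'll place the collar on the post axis.

jog_arm --motion '[0.8, 0.03, 0, 0, 0, 0, 1, 0.8, 0.03, 0, 0, 0, 0, 1, 0.67, 0.03, 0, 0, 0, 0, 1, 0, 0, 0.6, 0, 0, 0, 1, 0, 0, 0.6, 0, 0, 0, 1, 0, 0, 0.35, 0, 0, 0, 1, 0, 0, 0.08, 0, 0, 0, 1, 0, 0, 0, 0, 0, 0, 1, 0, 0, 0, 0, 0, 0, 1]'

```text
time: 21.08
position: [0.6484, 0.1016, 0.0961]
tool_rot: [0.701, 0.713, 0.001, 0.001]
ft_force: [0.9, 0.0, 0.2]
grip_width: 0.0446
grip_force: 20.0
```

jog_arm --motion '[0, -0.04, 0.07, 0, 0, 0, 1, 0, 0, 0.05, 0, 0, 0, 1, 0, 0, 0, 0, 0, 0, 1, 0, 0, 0, 0, 0, 0, 1]'

```text
time: 21.58
position: [0.646, 0.1019, 0.0904]
tool_rot: [0.701, 0.713, -0.0, -0.0]
ft_force: [-0.2, -0.1, 0.9]
grip_width: 0.0446
grip_force: 20.0
```

jog_arm --motion '[0, 0, 0, 0, 0, 0, -0.2, 0, 0, 0, 0, 0, 0, -0.6, 0, 0, 0, 0, 0, 0, -1, 0, 0, 0, 0, 0, 0, -1, 0, 0, -0.5, 0, 0, 0, -1, 0, 0, -0.8, 0, 0, 0, -1, 0, 0, -0.8, 0, 0, 0, -1, 0, 0, 0, 0, 0, 0, -1]'

```text
time: 22.58
position: [0.6487, 0.1019, 0.179]
tool_rot: [0.701, 0.713, 0.003, 0.003]
ft_force: [-0.1, -0.4, -0.2]
grip_width: 0.0866
grip_force: 0.0
```

```bash
python3 - <<'E'
from h import *
o=robot.get_obs();print(o['position'],o['grip_width']);go(.4493,.1618,.15,-89)
E
```

```text
[0.64872577 0.10186738 0.17900347] 0.08660001562309641
turn deg (tool) [ 0.51  0.01 -0.01] /4 [ 0.13  0.   -0.  ]
shift units now-frame [ 1.585 -4.965  0.681] target-frame [ 1.585 -4.959  0.725]
```

jog_arm --motion '[0.26, -0.82, 0, 0, 0, 0, -1, 0.26, -0.82, 0.1, 0, 0, 0, -1, 0.26, -0.82, 0.15, 0, 0, 0, -1, 0.26, -0.82, 0.15, 0, 0, 0, -1, 0.26, -0.82, 0.15, 0, 0, 0, -1, 0.26, -0.84, 0.15, 0, 0, 0, -1, 0, 0, 0, 0, 0, 0, -1, 0, 0, 0, 0, 0, 0, -1]'

```text
time: 23.58
position: [0.4484, 0.1608, 0.1465]
tool_rot: [0.701, 0.713, 0.001, 0.001]
ft_force: [0.7, -1.6, 1.0]
grip_width: 0.0871
grip_force: 0.0
```

```bash
python3 - <<'E'
from h import *
o=snap('pics/w7.png');print(o['position']);go(.4493,.1618,.022,-89)
print('mid',proj((.4493,.1618,.03),o),'top',proj((.4493,.1618,.06),o));blobs('pics/w7.png')
E
```

```text
[0.44840458 0.16084005 0.1465412 ]
turn deg (tool) [ 0.12 -0.01 -0.03] /4 [ 0.03 -0.   -0.01]
shift units now-frame [2.700e-02 2.000e-03 3.115e+00] target-frame [0.027 0.009 3.115]
mid (np.float64(280.90437510427455), np.float64(210.75090058991185)) top (np.float64(281.2135230202738), np.float64(220.90069579188545))
[ 297    0   53   57 2258] [322.32772365  27.25243578]
[ 253  184   55   55 2363] [279.91493864 211.05459162]
[ 435  228   81   18 1177] [471.41376381 236.52336449]
```

View pics/w7.png

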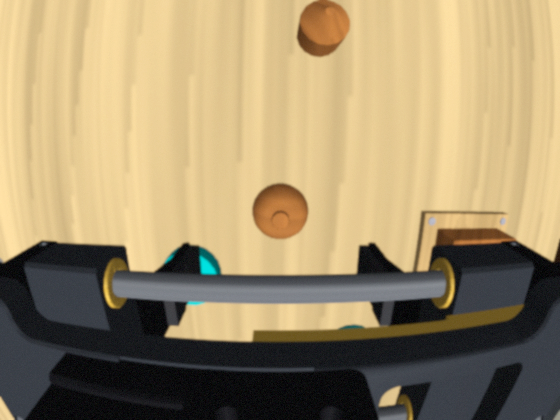

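The ball is at (279.9,211), matching the prediction.

jog_arm --motion '[0.02, 0, 0.85, 0, 0, 0, -1, 0, 0, 0.85, 0, 0, 0, -1, 0, 0, 0.75, 0, 0, 0, -1, 0, 0, 0.45, 0, 0, 0, -1, 0, 0, 0.2, 0, 0, 0, -1, 0, 0, 0, 0, 0, 0, 1, 0, 0, 0, 0, 0, 0, 1, 0, 0, 0, 0, 0, 0, 1, 0, 0, 0, 0, 0, 0, 1, 0, 0, 0, 0, 0, 0, 1, 0, 0, 0, 0, 0, 0, 1]'

```text
time: 25.0
position: [0.4478, 0.1617, 0.0227]
tool_rot: [0.701, 0.713, 0.0, 0.0]
ft_force: [-1.4, 0.0, 4.3]
grip_width: 0.0468
grip_force: 20.0
```

jog_arm --motion '[0, 0, -0.6, 0, 0, 0, 1, 0, 0, -0.85, 0, 0, 0, 1, 0, 0, -0.85, 0, 0, 0, 1, 0, 0, -0.85, 0, 0, 0, 1, 0, 0, -0.85, 0, 0, 0, 1, 0, 0, 0, 0, 0, 0, 1, 0, 0, 0, 0, 0, 0, 1]'

```text
time: 25.88
position: [0.4465, 0.1615, 0.1816]
tool_rot: [0.701, 0.713, -0.001, -0.001]
ft_force: [-0.3, -0.1, -0.6]
grip_width: 0.0468
grip_force: 20.0
```

```bash
python3 - <<'E'
from h import *
go(.6465,.0115,.2,-89)
E
```

```text
turn deg (tool) [-0.1   0.01 -0.01] /4 [-0.03  0.   -0.  ]
shift units now-frame [-3.835  4.933 -0.468] target-frame [-3.836  4.933 -0.46 ]
```

jog_arm --motion '[-0.64, 0.82, -0.1, 0, 0, 0, 1, -0.64, 0.82, -0.1, 0, 0, 0, 1, -0.64, 0.82, -0.1, 0, 0, 0, 1, -0.64, 0.82, -0.1, 0, 0, 0, 1, -0.64, 0.82, -0.06, 0, 0, 0, 1, -0.64, 0.82, 0, 0, 0, 0, 1, 0, 0, 0, 0, 0, 0, 1, 0, 0, 0, 0, 0, 0, 1, 0, 0, 0, 0, 0, 0, 1]'

```text
time: 27.0
position: [0.6452, 0.0124, 0.1997]
tool_rot: [0.701, 0.713, -0.001, -0.001]
ft_force: [0.3, 0.6, 0.9]
grip_width: 0.0467
grip_force: 20.0
```

```bash
python3 - <<'E'
from h import *
o=snap('pics/w8.png');print(o['position']);go(.6465,.1018,.129,-89)
for z in(.106,.072,.05):print(z,proj((.6465,.1015,z),o))
im=cv2.imread('pics/w8.png')[20:190,180:390];cv2.imwrite('pics/w8c.png',cv2.resize(im,None,fx=3.5,fy=3.5,interpolation=cv2.INTER_CUBIC))
E
```

```text
[0.64523391 0.01242196 0.19968138]
turn deg (tool) [-0.12 -0.03  0.05] /4 [-0.03 -0.01  0.01]
shift units now-frame [2.233 0.068 1.779] target-frame [2.234 0.063 1.778]
0.106 (np.float64(284.5387741713925), np.float64(103.72987657003364))
0.072 (np.float64(283.96076102531197), np.float64(106.47041699418429))
0.05 (np.float64(283.65654915333283), np.float64(107.91440179061415))
```

View pics/w8c.png

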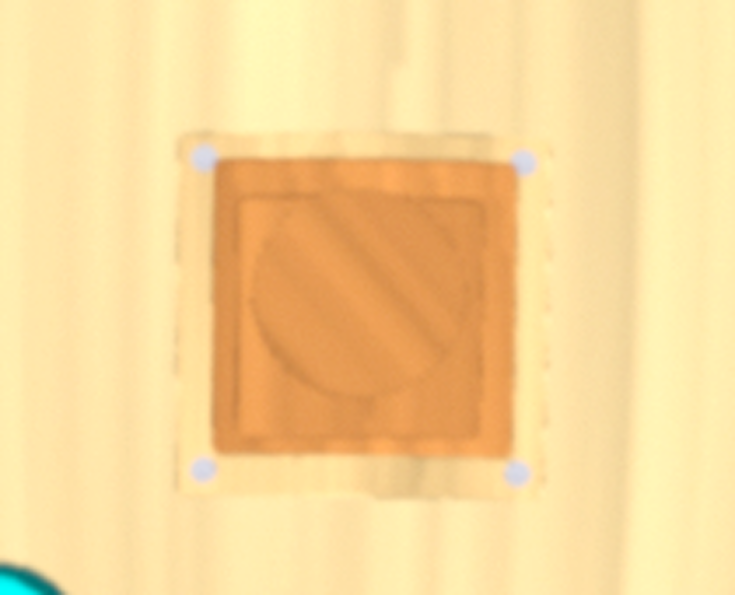

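The post centre is at (284.3,107.3), the block is 3.5 mm off toward −Y, and the collar is within 2 mm. All are within tolerance, so I'll place the ball.

jog_arm --motion '[0.8, 0.01, 0, 0, 0, 0, 1, 0.8, 0.01, 0, 0, 0, 0, 1, 0.63, 0, 0, 0, 0, 0, 1, 0, 0, 0.6, 0, 0, 0, 1, 0, 0, 0.6, 0, 0, 0, 1, 0, 0, 0.35, 0, 0, 0, 1, 0, 0, 0.12, 0, 0, 0, 1, 0, 0, 0, 0, 0, 0, 1, 0, 0, 0, 0, 0, 0, 1]'

```text
time: 28.18
position: [0.6468, 0.1005, 0.1349]
tool_rot: [0.701, 0.713, 0.001, 0.001]
ft_force: [0.5, -0.1, -0.2]
grip_width: 0.0469
grip_force: 20.0
```

jog_arm --motion '[0.02, 0, 0.08, 0, 0, 0, 1, 0, 0, 0.05, 0, 0, 0, 1, 0, 0, 0, 0, 0, 0, 1, 0, 0, 0, 0, 0, 0, 1]'

```text
time: 28.68
position: [0.6462, 0.1014, 0.1288]
tool_rot: [0.701, 0.713, 0.0, 0.0]
ft_force: [0.0, -0.1, 0.4]
grip_width: 0.047
grip_force: 20.0
```

jog_arm --motion '[0, 0, 0, 0, 0, 0, -0.2, 0, 0, 0, 0, 0, 0, -0.6, 0, 0, 0, 0, 0, 0, -1, 0, 0, 0, 0, 0, 0, -1, 0, 0, -0.5, 0, 0, 0, -1, 0, 0, -0.8, 0, 0, 0, -1, 0, 0, -0.8, 0, 0, 0, -1, 0, 0, 0, 0, 0, 0, -1]'

```text
time: 29.68
position: [0.6481, 0.1014, 0.2159]
tool_rot: [0.701, 0.713, 0.002, 0.002]
ft_force: [0.7, -0.1, -0.4]
grip_width: 0.0868
grip_force: 0.0
```

```bash
python3 - <<'E'
from h import *
o=robot.get_obs();print(o['position'],o['grip_width']);go(.4793,.317,.17,-89)
E
```

```text
[0.6481238  0.10144827 0.21587946] 0.0868024678611204
turn deg (tool) [ 0.4   0.01 -0.01] /4 [ 0.1  0.  -0. ]
shift units now-frame [ 5.461 -4.134  1.117] target-frame [ 5.462 -4.126  1.147]
```

jog_arm --motion '[0.6, -0.69, 0, 0, 0, 0, -1, 0.9, -0.69, 0, 0, 0, 0, -1, 0.95, -0.69, 0.2, 0, 0, 0, -1, 0.95, -0.69, 0.3, 0, 0, 0, -1, 0.95, -0.69, 0.3, 0, 0, 0, -1, 0.95, -0.68, 0.3, 0, 0, 0, -1, 0.16, 0, 0.05, 0, 0, 0, -1, 0, 0, 0, 0, 0, 0, -1, 0, 0, 0, 0, 0, 0, -1]'

```text
time: 30.8
position: [0.4782, 0.3161, 0.1667]
tool_rot: [0.701, 0.713, 0.0, 0.0]
ft_force: [0.5, 0.0, 0.9]
grip_width: 0.0868
grip_force: 0.0
```

```bash
python3 - <<'E'
from h import *
o=snap('pics/w9.png');print(o['position']);go(.4793,.317,.024,-89)
for z in(0,.046,.072):print(z,proj((.4793,.317,z),o))
blobs('pics/w9.png')
im=cv2.imread('pics/w9.png')[120:320,160:400];cv2.imwrite('pics/w9c.png',cv2.resize(im,None,fx=3,fy=3,interpolation=cv2.INTER_CUBIC))
E
```

```text
[0.47816576 0.31612252 0.16672104]
turn deg (tool) [ 0.04  0.   -0.11] /4 [ 0.01  0.   -0.03]
shift units now-frame [0.025 0.024 3.572] target-frame [0.024 0.027 3.572]
0 (np.float64(280.91556763073817), np.float64(197.8713491732438))
0.046 (np.float64(281.28326652474146), np.float64(209.56919170779972))
0.072 (np.float64(281.54631210637757), np.float64(217.98496881192276))
[ 317    0  104   33 2465] [365.67626775  13.17444219]
[ 260  178   46   52 1812] [282.50551876 203.83940397]
```

View pics/w9c.png

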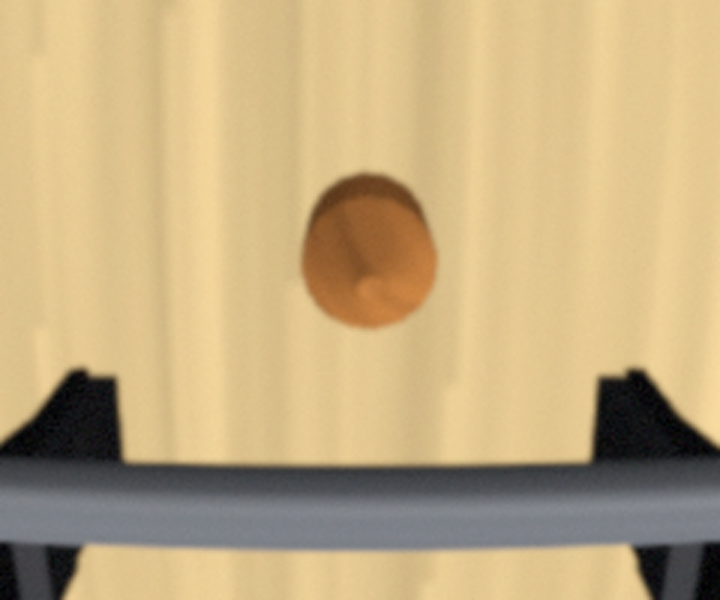

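The spire's rim circle is centred at (283.2,207) and its tip at (283,215.7), about 2 mm from prediction. I'll correct and grasp.

jog_arm --motion '[0.05, 0.05, 0.85, 0, 0, 0, -1, 0, 0, 0.85, 0, 0, 0, -1, 0, 0, 0.85, 0, 0, 0, -1, 0, 0, 0.75, 0, 0, 0, -1, 0, 0, 0.25, 0, 0, 0, -1, 0, 0, 0, 0, 0, 0, 1, 0, 0, 0, 0, 0, 0, 1, 0, 0, 0, 0, 0, 0, 1, 0, 0, 0, 0, 0, 0, 1, 0, 0, 0, 0, 0, 0, 1, 0, 0, 0, 0, 0, 0, 1, 0, 0, 0, 0, 0, 0, 1]'

```text
time: 32.35
position: [0.4795, 0.3191, 0.0251]
tool_rot: [0.701, 0.713, 0.0, 0.0]
ft_force: [-0.0, -0.5, 2.8]
grip_width: 0.0392
grip_force: 20.0
```

jog_arm --motion '[0, 0, -0.6, 0, 0, 0, 1, 0, 0, -0.85, 0, 0, 0, 1, 0, 0, -0.85, 0, 0, 0, 1, 0, 0, -0.85, 0, 0, 0, 1, 0, 0, -0.6, 0, 0, 0, 1, 0, 0, 0, 0, 0, 0, 1, 0, 0, 0, 0, 0, 0, 1]'

```text
time: 33.22
position: [0.4782, 0.3186, 0.1736]
tool_rot: [0.701, 0.713, -0.001, -0.0]
ft_force: [-0.5, 0.5, -1.3]
grip_width: 0.0394
grip_force: 20.0
```

```bash
python3 - <<'E'
from h import *
go(.43,0,.18,-89);go(.656,-.265,.17,-89)
E
```

```text
turn deg (tool) [-0.13  0.05 -0.01] /4 [-0.03  0.01 -0.  ]
shift units now-frame [-7.942 -1.342 -0.15 ] target-frame [-7.942 -1.343 -0.16 ]
turn deg (tool) [-0.13  0.05 -0.01] /4 [-0.03  0.01 -0.  ]
shift units now-frame [-14.664   4.193   0.094] target-frame [-14.665   4.19    0.09 ]
```

jog_arm --motion '[-0.88, -0.15, 0, 0, 0, 0, 1, -0.88, -0.15, 0, 0, 0, 0, 1, -0.88, -0.15, 0, 0, 0, 0, 1, -0.88, -0.15, 0, 0, 0, 0, 1, -0.88, -0.15, 0, 0, 0, 0, 1, -0.88, -0.15, 0, 0, 0, 0, 1, -0.88, -0.15, 0, 0, 0, 0, 1, -0.88, -0.15, 0, 0, 0, 0, 1, -0.88, -0.15, 0, 0, 0, 0, 1]'

```text
time: 34.35
position: [0.4294, 0.0004, 0.1734]
tool_rot: [0.701, 0.713, -0.001, -0.001]
ft_force: [-0.2, -0.1, 0.3]
grip_width: 0.0392
grip_force: 20.0
```

jog_arm --motion '[-0.84, 0.69, 0, 0, 0, 0, 1, -0.84, 0.69, 0, 0, 0, 0, 1, -0.84, 0.69, 0, 0, 0, 0, 1, -0.84, 0.69, 0, 0, 0, 0, 1, -0.84, 0.69, 0, 0, 0, 0, 1, -0.84, 0.69, 0, 0, 0, 0, 1, -0.84, 0.69, 0, 0, 0, 0, 1, -0.84, 0.69, 0, 0, 0, 0, 1, 0, 0, 0, 0, 0, 0, 1, 0, 0, 0, 0, 0, 0, 1, 0, 0, 0, 0, 0, 0, 1]'

```text
time: 35.72
position: [0.6548, -0.2621, 0.1738]
tool_rot: [0.701, 0.713, -0.0, -0.001]
ft_force: [-0.1, 0.0, -0.2]
grip_width: 0.0393
grip_force: 20.0
```

```bash
python3 - <<'E'
from h import *
o=snap('pics/w10.png');print(o['position']);go(.656,-.1756,.0975,-89)
for z in(.072,.05):print(z,proj((.656,-.1756,z),o))
im=cv2.imread('pics/w10.png')[20:190,180:390];cv2.imwrite('pics/w10c.png',cv2.resize(im,None,fx=3.5,fy=3.5,interpolation=cv2.INTER_CUBIC))
E
```

```text
[ 0.65481563 -0.26214765  0.17379064]
turn deg (tool) [-0.1  -0.07  0.04] /4 [-0.02 -0.02  0.01]
shift units now-frame [2.165 0.065 1.922] target-frame [2.167 0.06  1.919]
0.072 (np.float64(284.11661179440523), np.float64(107.83320594168076))
0.05 (np.float64(283.754356926962), np.float64(109.3310887755819))
```

View pics/w10c.png

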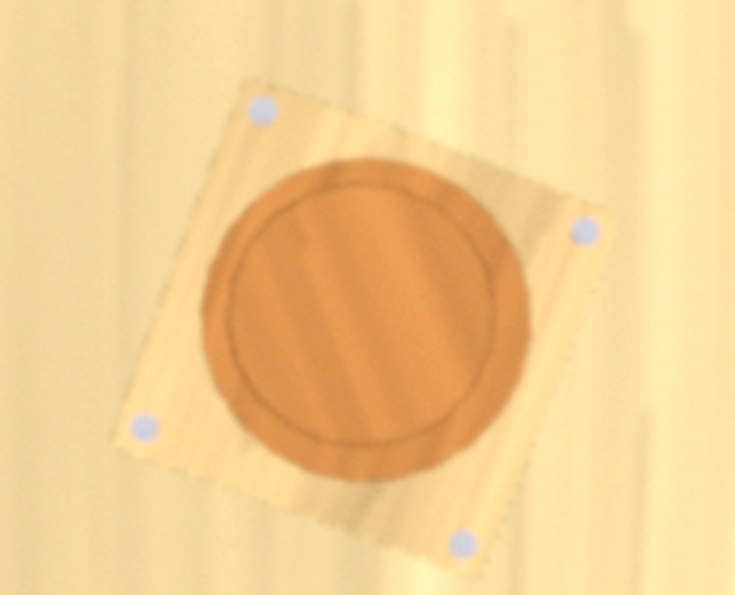

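The post is at (284.6,111) and the disc at (283,110), so the disc is well centred. I'll place the spire.

jog_arm --motion '[0.8, 0.03, 0, 0, 0, 0, 1, 0.8, 0.02, 0, 0, 0, 0, 1, 0.53, 0, 0, 0, 0, 0, 1, 0, 0, 0.7, 0, 0, 0, 1, 0, 0, 0.7, 0, 0, 0, 1, 0, 0, 0.35, 0, 0, 0, 1, 0, 0, 0.05, 0, 0, 0, 1, 0, 0, 0, 0, 0, 0, 1, 0, 0, 0, 0, 0, 0, 1]'

```text
time: 36.9
position: [0.6573, -0.1789, 0.104]
tool_rot: [0.701, 0.713, 0.0, 0.001]
ft_force: [-0.3, -0.2, -0.0]
grip_width: 0.0398
grip_force: 20.0
```

jog_arm --motion '[0.04, -0.01, 0.1, 0, 0, 0, 1, 0, 0, 0.05, 0, 0, 0, 1, 0, 0, 0, 0, 0, 0, 1, 0, 0, 0, 0, 0, 0, 1]'

```text
time: 37.4
position: [0.6561, -0.1767, 0.0971]
tool_rot: [0.701, 0.713, 0.0, -0.0]
ft_force: [-0.7, -0.1, 3.1]
grip_width: 0.0391
grip_force: 20.0
```

Seated (3 N of contact). I'll release, retreat and look.

jog_arm --motion '[0, 0, 0, 0, 0, 0, -0.2, 0, 0, 0, 0, 0, 0, -0.6, 0, 0, 0, 0, 0, 0, -1, 0, 0, 0, 0, 0, 0, -1, 0, 0, -0.5, 0, 0, 0, -1, 0, 0, -0.8, 0, 0, 0, -1, 0, 0, -0.8, 0, 0, 0, -1, -0.5, -0.8, 0, 0, 0, 0, -1, -0.5, -0.8, 0, 0, 0, 0, -1, -0.5, -0.8, 0, 0, 0, 0, -1, -0.5, -0.8, 0, 0, 0, 0, -1, 0, 0, 0, 0, 0, 0, -1]'

```text
time: 38.9
position: [0.528, -0.2605, 0.1823]
tool_rot: [0.702, 0.712, -0.0, 0.001]
ft_force: [0.6, 0.2, 0.1]
grip_width: 0.0872
grip_force: 0.0
```

```bash
python3 - <<'E'
from h import *
im=robot.camera('top');s=robot.camera('side');f=lambda a:cv2.convertScaleAbs(a,alpha=1.5)
a=cv2.resize(im[130:210,220:380],None,fx=5,fy=5,interpolation=cv2.INTER_CUBIC)[:300]
b=cv2.resize(s[130:250,170:330],None,fx=2.5,fy=2.5,interpolation=cv2.INTER_CUBIC)
o=np.zeros((600,800,3),np.uint8);o[:300]=f(a);o[300:,:400]=b;o[300:,400:]=cv2.resize(im,(400,300))
cv2.imwrite('pics/end.png',o)
E
```

```text
(no output)
```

View pics/end.png

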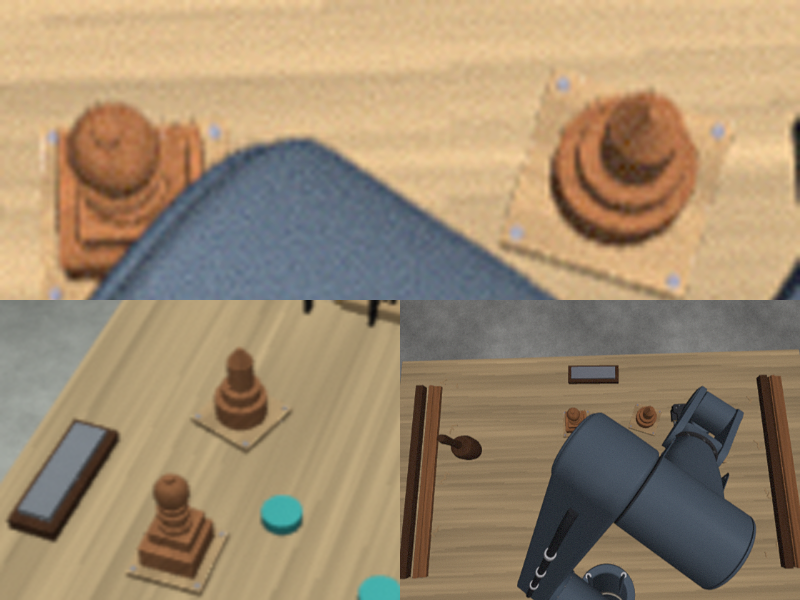

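Both stacks stand upright and centred, the mallet is where it was, and the gripper is clear. I'll hand in.

```bash
python3 -c "
from rig import robot
print(robot.hand_in())"
```

```text
the job is handed in; nothing more can be done
None
```

I stacked both posts in the required order and handed the job in at about 39 s; my last pictures show both stacks upright and centred (block about 3.5 mm off its post axis, 12 mm allowed) with the mallet unmoved; the arm hid the chisel in that view, but I never worked next to it, and no verdict came back.

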